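Lock a sample jar into its shaker carrier with a spring cotter

ROBOT

A 7-joint arm with a two-finger parallel gripper is mounted at the origin on a cart in front of the work surface, level with it; the furniture and walls round the work are solid. World frame = base frame: x ahead of the robot, y to its left, z up, the work surface at z = 0. Lengths are in m, angles in rad, forces in N, time in s.
With the tool pointing down it reaches from about 0.4 to 0.85 m from the base axis. Payload 10.4 kg.
Tool frame: the origin (TCP) lies midway between the tips of the shut fingers; the grasp point (between the pads) lies 19 mm behind it; z points along the fingers, y is the line along which they close (so a half turn about z gives the same grasp; the last joint's range is limited). The gripper opens to 87 mm and grips with 3 to 60 N. Pads are 19 mm wide; open, the fingers measure 117 mm over their backs; the gripper's body (75 mm by 190 mm) begins 51 mm behind the grasp point.
Start: joints at [1.081, 0.332, -0.065, 1.46, 0.022, 1.35, -0.088], TCP at [0.281, -0.558, 0.223] pointing down, gripper open.
Joint ranges: [-2.6, 2.6], [-0.5, 2.12], [-1.47, 1.34], [0.16, 2.42], [-1.27, 4.41], [0.06, 2.06], [-2.6, 2.6]. Speed limits (rad/s): [2.22, 2.22, 2.79, 2.79, 3.14, 3.14, 3.14].

INTERFACE

Orientations are given as a unit quaternion [x, y, z, w].
In Python, from bench import r gives the robot as it stands.
- The arm moves only by the tool carry_out, never from a script. Its argument "steps" is a list that holds one entry, the list of rows, each a list of 6 numbers: the shift along the tool's x, y, z in cm, then the turn, a rotation vector about the tool's x, y, z in rad. In form: [[[dx, dy, dz, wx, wy, wz], ...]]. A call has 1 to 20 rows; each row is the pose to reach, as a shift and turn from the pose commanded when the call began, along the tool's axes at that moment; what a row does not reach only later rows make up. A row lasts 1/12 s, in which the tool goes at most 41.7 mm and 7.16 degrees, less where a joint would pass 70% of its speed; a pose out of reach is approached as far as the arm can. A call with a gripper value outside its range is refused whole. "hand" is the closure, from -1 (fully open) to 1 (shut), set as the call begins (left out, the last holds). The fingers move at their own pace and stop on an object; "squeeze" is the grip in N (left out, the last holds). Time passes only in rows, so rows that repeat a pose let the fingers close. It gives the time, the measured TCP pose, the force, the opening and the grip force at its end, in the units of the state.
- r.read_state(): the state, without advancing time (a new reading comes with each control period).
- r.camera(name): name is "scene" or "top"; returns the picture (400x640x3 uint8, red, green, blue); there is no depth.
- r.camera_params(name): a dict with "fx", "fy", "cx", "cy" (pixels), "view" (4x4, takes a point from world to camera coordinates). Camera axes: x right, y up, looking along -z (the intrinsics and any distortion apply to the point x, -y, -z); pixel columns grow to the right and rows downward; lengths in m; the calibration is good to about 2 mm. A picture is of the moment at which its call begins. camera_params takes no time and is no camera call.
- r.close_job(): hands the job in; it is judged then, once.
The state is a dict: "time": time; "joint_positions": joint angles; "joint_vel": joint speeds; "joint_torque": joint torques, N m; "ee_pos": TCP position; "eef_rot": TCP orientation; "ft_force": force on the tool from outside, world axes, zero at the start; "torque": the same for the moment, N m; "width": finger opening in m; "grip_force": force on a finger pad.
Only numpy, scipy, OpenCV 4.12 (cv2) and the standard library are available. Lean on these libraries where they do the work, as an engineer would, in place of code of your own. Each camera call takes 0.05 s, during which the arm holds its last target. There are 200 camera calls.

TASK

Secure the sample jar in its carrier so that it can go on the end-over-end shaker: swing the hinged clamp bar fully down over the jar's lid, so that its slotted eye drops over the upright stud, then lock it with the spring cotter whose wire fits the stud's cross hole. Push the cotter's straight leg through the hole, above the bar and from the side away from the jar, until its bow snaps over the stud. Let go of it there, and leave the big cotter and the other things on the bench where they lie.

Things in the scene. Friction and masses are not known exactly. Their poses are not given: they have to be found in the camera images.
- jar_carrier: The jar carrier: grey steel channel 250 x 130 mm with its top at z = 16 mm, fixed to the bench, turned by up to 0.35 rad. Origin at the middle of its underside; its x axis runs from the stud (nearest the robot) over the jar to the hinge pillar (far end). The jar stands at its middle.
- stud_hole (a point): Centre of the cross hole in the upright round steel stud at the near end of the carrier, 76 mm before the carrier's middle. Stud 20 mm in diameter; the hole is 7.5 mm wide, runs level along the carrier's x axis (this point's x axis, away from the robot) right through the stud, 119 mm above the bench; the stud ends 16 mm above the hole's axis. When the bar is closed, its top face lies just at the lower edge of the hole (3.75 mm below this point).
- bar_hinge (a point): Centre of the level hinge pin of the clamp bar at the top of the far pillar, 150 mm behind the stud; the pin lies along the carrier's y axis, at the bar's mid-thickness.
- clamp_bar (a joint): Angle of the clamp bar, rad: 0 fully down, level on the jar's lid, with the eye round the stud; it grows as the bar rises (starts 0.55 to 0.95; at most 1.2). The hinge is stiff and holds the bar where it is left; 1 to 4 N near the eye moves it down.
- bar_press (a point): Point on the bar's upper face, 112 mm from the hinge pin, between the jar's lid and the eye (x, y, z axes of the bar: -x towards the eye, z out of the upper face). Flat steel bar 30 mm wide and 8 mm thick, with a rubber pad below it over the lid; at its end, 150 mm from the hinge, an eye 42 x 40 mm with a slot 27 x 25 mm that goes over the stud and reaches 21 mm past the stud's axis towards the robot.
- cotter_coil (a point): The right spring cotter (R-clip), 5 mm round steel wire, 89 mm long, lying flat on the bench. This point is the middle of its double coil, 24 mm in diameter and 10 mm high (half-way up, 5 mm over the cotter's underside): the place to grip. The x axis points along the straight leg, which leaves the coil and ends 76.5 mm ahead of this point; the leg and bow lie in the lowest 5.5 mm (leg's axis 2.5 mm below this point). The bow lies beside the leg, on the +y side.
- cotter_seat (a point): Point on the axis of the cotter's straight leg, 42 mm ahead of the coil's axis, where the bow bulges: the stud's hole centre comes here when the cotter is home.
- cotter_bow (a joint): How far the cotter's bow is sprung open, rad: 0 at rest and, nearly, when snapped over the stud; about 0.08 as its neck rides over the stud (about 10 N of push going on, 14 N of pull coming off).
- big_cotter_coil (a point): The other, big spring cotter: same shape but 8.5 mm wire, 151 mm long, coil 41 mm in diameter and 17 mm high; too thick for the hole. This point is the middle of its coil. The two cotters may lie either way round, one to the left and one to the right of the carrier.
- sample_jar: Square glass jar, 71 mm wide and 82 mm high, with a pale screw lid, standing between the four low locating angles of the carrier. Origin at its foot.
- spatula: Narrow spatula with a black grip, 21 x 191 x 17 mm, in front of the carrier. Origin at its underside.
- left_tin: Aluminium tin, 61 mm wide, 34 mm high, at the back left. Origin at its underside.
- tin: Aluminium tin, 59 mm wide, 36 mm high, at the right. Origin at its underside.
- screwdriver: Screwdriver with a yellow handle, 205 mm long, at the front left. Origin at its underside.
- cotter: The right cotter as a whole: origin below the coil's axis, at its underside; axes as at its coil.

How it is judged:
By the outcome, as a careful person would: the job done as asked, in the order asked, and still so for the second after the job is handed in, with the robot touching nothing.
It also fails if it takes over 56 s, if anything falls off the work surface, if the arm or the gripper's body presses on something with over 40 N, if the wrist force passes 120 N, or if a joint passes its speed limit or range.

## Working session

There is one attempt and no reset: what is moved stays moved. The work goes in short steps, Python scripts to look and compute and a tool call to move; the robot and the scene stay as the last step left them, time stands still between calls to the robot, and variables do not carry over. Pictures are saved under pics/ and viewed, at most 10 in all, crops included, and the job is handed in when it is done.

Besides the shell and the picture viewer there is one more tool, called after "Request:" in YAML: its name, and indented under it one key for each argument. carry_out: Moves the arm, as the interface text tells. Its arguments: {"type":"object","properties":{"steps":{"type":"array","items":{"type":"array","items":{"type":"array","items":{"type":"number"}}}},"hand":{"type":"number"},"squeeze":{"type":"number"}},"required":["steps"]}

```bash
mkdir -p pics; ls; python3 - <<'E'
from bench import r
import cv2
s=r.read_state();print({k:s[k] for k in('time','ee_pos','eef_rot','width')})
for n in('scene','top'):
    cv2.imwrite(f'pics/{n}0.png',r.camera(n)[...,::-1]);print(r.camera_params(n))
E
```

```text
pics
{'time': 0.0, 'ee_pos': array([ 0.28112396, -0.55778742,  0.22175036]), 'eef_rot': array([ 9.72873700e-01,  2.31335840e-01, -1.98993412e-04, -6.74064701e-04]), 'width': 0.08675549279148949}
{'fx': 366.3059628234668, 'fy': 366.3059628234668, 'cx': 318.74135694148873, 'cy': 198.54973094253367, 'view': array([[-0.71793656, -0.69593908,  0.0153588 ,  0.37367248],
       [ 0.4374766 , -0.43392266,  0.78760735, -0.33980072],
       [-0.54146221,  0.57217123,  0.61598601, -0.78323949],
       [ 0.        ,  0.        ,  0.        ,  1.        ]])}
{'fx': 436.0202571437857, 'fy': 436.0202571437857, 'cx': 317.7849643204316, 'cy': 194.91191398326, 'view': array([[ 0.00417367, -0.99997222, -0.00617598, -0.0283282 ],
       [ 0.98407821,  0.00300976,  0.17771046, -0.57593253],
       [-0.17768694, -0.00681935,  0.98406344, -1.32254137],
       [ 0.        ,  0.        ,  0.        ,  1.        ]])}
```

View pics/scene0.png

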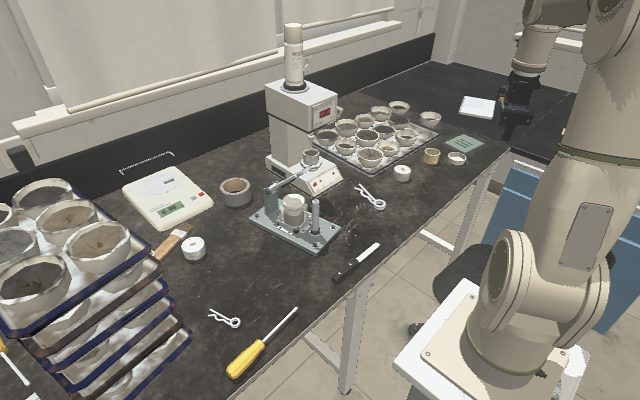

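View pics/top0.png

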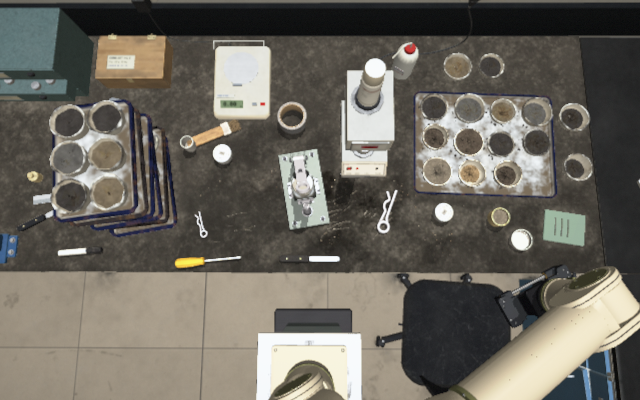

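The right (small) cotter is at the left, top image about (202,225); the big one is at (387,212); the carrier is at about (303,188), with the jar under the raised bar. I'll zoom in on these.

```bash
python3 - <<'E'
import cv2,numpy as np
t=cv2.imread('pics/top0.png');s=cv2.imread('pics/scene0.png')
f=lambda im,x,y,w,h,k:cv2.resize(im[y:y+h,x:x+w],None,fx=k,fy=k,interpolation=cv2.INTER_CUBIC)
a=f(t,180,202,40,40,7.5);b=f(s,200,295,50,50,6)
c=f(t,265,140,75,100,0+4)[:300];
o=np.zeros((600,800,3),np.uint8)
o[:300,:300]=a;o[300:,:300]=b
o[:400,300:600]=f(t,265,140,75,100,4)
cv2.imwrite('pics/crop1.png',o)
cv2.imwrite('pics/crop2.png',f(s,240,150,110,110,5))
E
```

```text
(no output)
```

View pics/crop1.png

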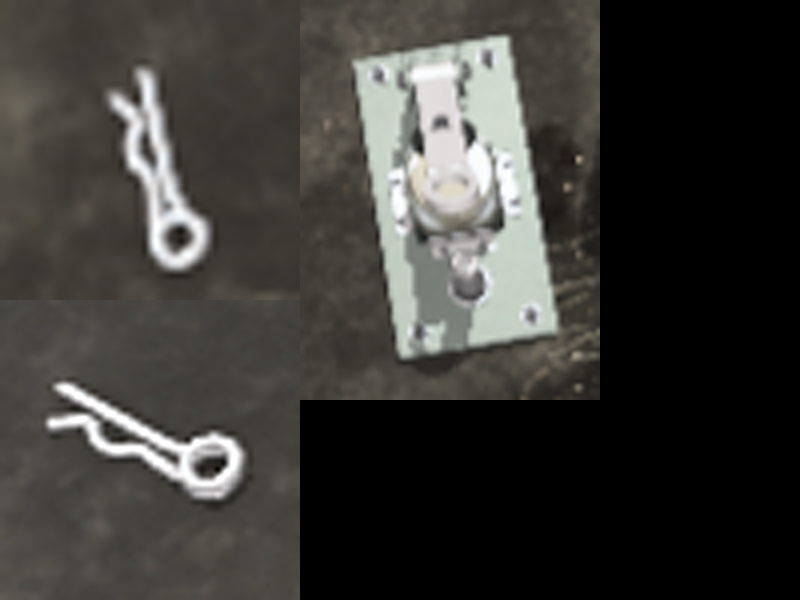

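View pics/crop2.png

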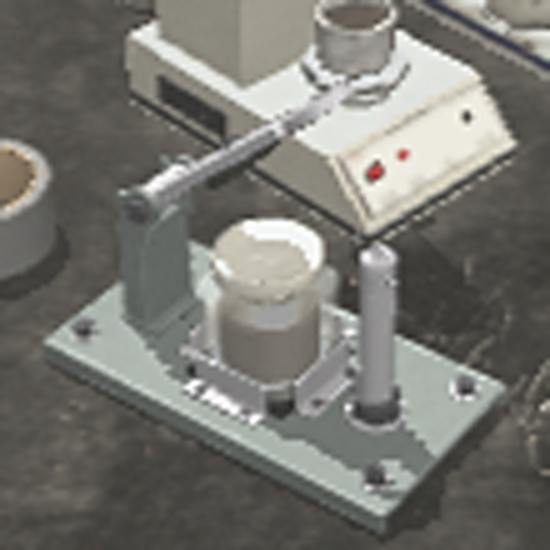

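Small cotter: coil at top px (203.3,233.3), leg tip (198.9,210.9), bow on its left. The bar is raised and the stud top is visible in the scene at about (315,200). Now I'll fit the poses.

```bash
cat > h.py <<'E'
import numpy as np
from bench import r
from scipy.optimize import least_squares
from scipy.spatial.transform import Rotation as R
def proj(n,p):
    c=r.camera_params(n);V=c['view'];q=V[:3,:3]@np.asarray(p,float)+V[:3,3]
    return np.array([c['cx']+c['fx']*q[0]/-q[2],c['cy']+c['fy']*q[1]/q[2]])
def tri(obs,z=None):
    """obs: list of (camera, u, v); z fixes the height"""
    f=lambda p:np.concatenate([proj(n,[*p[:2],p[2] if z is None else z])-[u,v] for n,u,v in obs])
    s=least_squares(f,[.6,0,.05]);return np.r_[s.x[:2],s.x[2] if z is None else z],np.abs(s.fun).max()
def carrier(p,yaw,l):return np.array([p[0],p[1],0])+R.from_euler('z',yaw).apply(l)
def down(yaw): # tool down, tool x at yaw (world)
    return R.from_euler('z',yaw)*R.from_euler('x',np.pi)
def row(pos,rot):
    s=r.read_state();R0=R.from_quat(s['eef_rot'])
    d=R0.inv().apply(np.asarray(pos)-s['ee_pos'])*100
    return np.round(np.r_[d,(R0.inv()*rot).as_rotvec()],3).tolist()
E
python3 - <<'E'
from h import *
T=lambda u,v:('top',265+(u-300+.5)/4-.5,140+(v+.5)/4-.5)
S=lambda u,v:('scene',240+(u+.5)/5-.5,150+(v+.5)/5-.5)
ob=[((.125,.065,.016),T(353,62)),((.125,-.065,.016),T(508,36)),((-.125,-.065,.016),T(557,331)),((-.125,.065,.016),T(402,358)),
((.125,.065,.016),S(45,345)),((-.125,.065,.016),S(385,518)),((-.125,-.065,.016),S(505,383)),((-.076,0,.135),S(378,250))]
f=lambda p:np.concatenate([proj(o[0],carrier(p[:2],p[2],l))-o[1:] for l,o in ob])
s=least_squares(f,[.65,0,.1]);p=s.x;print('carrier',p);print(s.fun.reshape(-1,2).round(1))
print('stud',carrier(p,p[2],[-.076,0,.119]),'hinge',carrier(p,p[2],[.074,0,.1113]))
def tip(a,x=.171):return carrier(p,p[2],[.074-x*np.cos(a),0,.1113+x*np.sin(a)])
for a in(.55,.65,.75,.85,.95):
    q=proj('scene',tip(a));print(a,((q-[240,150])*5).round(),((proj('top',tip(a))-[265,140])*4+[300,0]).round())
t=lambda u,v:('top',180+(u+.5)/7.5-.5,202+(v+.5)/7.5-.5)
c=lambda u,v:('scene',200+(u+.5)/6-.5,295+(v+.5)/6-.5)
C,e=tri([t(178,238),c(212,464)],.005);L,e2=tri([t(146,72),c(64,386)],.0025)
print('coil',C,e,'tip',L,e2,'len',np.hypot(*(L-C)[:2]),'yaw',np.arctan2(*(L-C)[1::-1]))
E
```

```text
carrier [0.60454553 0.01997762 0.17637211]
[[-0.  -0.3]
 [ 0.2 -0.4]
 [ 1.3  0.1]
 [-0.1  0.4]
 [-1.1 -0.1]
 [-0.3  0.2]
 [ 0.6  0.5]
 [ 0.1  0.7]]
stud [0.52972454 0.00664272 0.119     ] hinge [0.67739755 0.03296159 0.1113    ]
0.55 [371. 148.] [462. 241.]
0.65 [356. 120.] [458. 224.]
0.75 [338.  92.] [455. 205.]
0.85 [319.  64.] [451. 184.]
0.95 [297.  38.] [448. 162.]
coil [0.39851389 0.38720178 0.005     ] 18.567356502327726 tip [0.46669297 0.40529337 0.0025    ] 19.41605146490801 len 0.07053859582598912 yaw 0.25937637576887
```

```bash
python3 - <<'E'
from h import *
t=lambda u,v:('top',180+(u+.5)/7.5-.5,202+(v+.5)/7.5-.5)
c=lambda u,v:('scene',200+(u+.5)/6-.5,295+(v-300+.5)/6-.5)
C,e=tri([t(178,238),c(212,464)],.005);L,e2=tri([t(146,72),c(64,386)],.0025)
print('coil',C,e,'tip',L,e2,'len',np.hypot(*(L-C)[:2]),'yaw',np.arctan2(*(L-C)[1::-1]))
p=[.6045,.020,.1764]
# bar press waypoints
A=lambda a,off:carrier(p,p[2],[.074-.112*np.cos(a)-off*np.sin(a),0,.1113+.112*np.sin(a)+off*np.cos(a)])
D=down(p[2])
print(row([.40,-.25,.30],D));
for a in(.9,.75,.55,.35,.15,0,-.03):print(a,A(a,.004).round(4),row(A(a,.004),D))
E
```

```text
coil [0.45870444 0.33905076 0.005     ] 0.7737869585857595 tip [0.53045094 0.35809175 0.0025    ] 0.5086336795932596 len 0.07423017898545795 yaw 0.25941252968704936
[24.47, -22.148, -7.789, -0.001, 0.0, 0.29]
0.9 [0.6057 0.0202 0.2015] [55.004, -37.007, 2.077, -0.001, 0.0, 0.29]
0.75 [0.594  0.0181 0.1906] [53.861, -37.347, 3.172, -0.001, 0.0, 0.29]
0.55 [0.5813 0.0159 0.1733] [52.626, -37.715, 4.905, -0.001, 0.0, 0.29]
0.35 [0.5724 0.0143 0.1535] [51.763, -37.97, 6.884, -0.001, 0.0, 0.29]
0.15 [0.5677 0.0134 0.132 ] [51.307, -38.104, 9.031, -0.001, 0.0, 0.29]
0 [0.5671 0.0133 0.1153] [51.244, -38.12, 10.7, -0.001, 0.0, 0.29]
-0.03 [0.5673 0.0134 0.1119] [51.26, -38.115, 11.037, -0.001, 0.0, 0.29]
```

Request:
carry_out:
  steps:
    - [[24.5,-22,-8,0,0,0.29],[24.5,-22,-8,0,0,0.29],[24.5,-22,-8,0,0,0.29],[24.5,-22,-8,0,0,0.29],[24.5,-22,-8,0,0,0.29],[24.5,-22,-8,0,0,0.29],[24.5,-22,-8,0,0,0.29],[24.5,-22,-8,0,0,0.29],[24.5,-22,-8,0,0,0.29],[55,-37,-7,0,0,0.29],[55,-37,-7,0,0,0.29],[55,-37,-7,0,0,0.29],[55,-37,-7,0,0,0.29],[55,-37,-7,0,0,0.29],[55,-37,-7,0,0,0.29],[55,-37,-7,0,0,0.29],[55,-37,-7,0,0,0.29],[55,-37,-7,0,0,0.29],[55,-37,-7,0,0,0.29],[55,-37,-7,0,0,0.29]]
  hand: 1

```text
time: 1.77
ee_pos: [0.6058, 0.0196, 0.2918]
eef_rot: [0.996, 0.089, -0.001, -0.0]
ft_force: [0.1, -0.0, 0.1]
width: 0.001
grip_force: 0.0
```

Request:
carry_out:
  steps:
    - [[0,0,4,0,0,0],[0,0,7,0,0,0],[-0.2,0,8.5,0,0,0],[-0.7,0,9.5,0,0,0],[-1.3,0,10.3,0,0,0],[-1.9,0,11,0,0,0],[-2.5,0,11.9,0,0,0],[-3,0,12.9,0,0,0],[-3.4,0,13.8,0,0,0],[-3.7,0,14.8,0,0,0],[-3.9,0,15.8,0,0,0],[-3.9,0,16.5,0,0,0],[-3.9,0,17.1,0,0,0],[-3.9,0,17.4,0,0,0],[-3.9,0,17.6,0,0,0],[-3.9,0,17.6,0,0,0]]

```text
time: 3.1
ee_pos: [0.5676, 0.0132, 0.1162]
eef_rot: [0.996, 0.088, -0.0, -0.0]
ft_force: [0.4, -0.3, 0.2]
width: 0.0004
grip_force: 0.0
```

```bash
python3 - <<'E'
from h import *
import cv2
im=r.camera('scene')[...,::-1];cv2.imwrite('pics/s1.png',cv2.resize(im[140:270,230:380],None,fx=5,fy=4.6,interpolation=2)[:600])
E
```

```text
(no output)
```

View pics/s1.png

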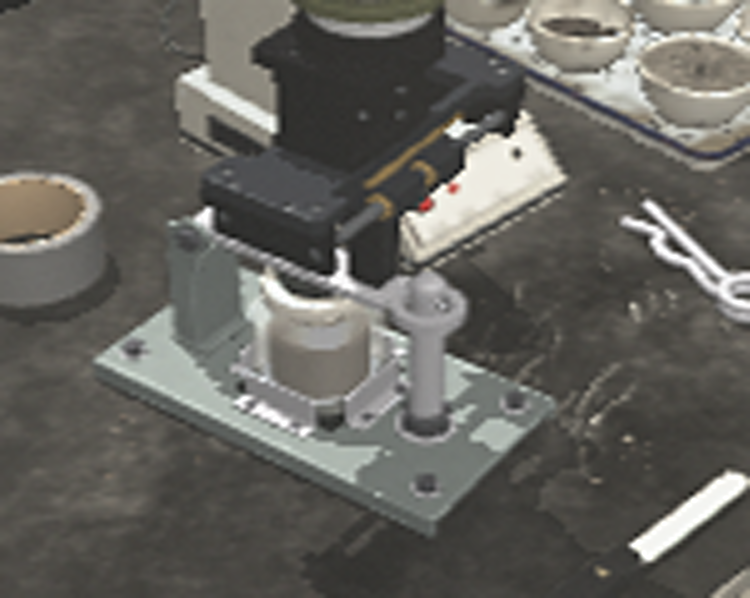

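The bar is down with its eye round the stud (crop (428,300)), but the force shows no firm stop yet. I'll press a little further.

Request:
carry_out:
  steps:
    - [[0,0,0.1,0,0,0],[0,0,0.2,0,0,0],[0,0,0.3,0,0,0],[0,0,0.3,0,0,0]]

```text
time: 3.48
ee_pos: [0.568, 0.0132, 0.1153]
eef_rot: [0.996, 0.088, 0.001, 0.0]
ft_force: [-5.3, 0.5, 14.2]
width: 0.0006
grip_force: 7.3
```

```bash
python3 - <<'E'
from h import *
D=down(.259)
for q in([.55,.04,.26],[.4587,.3391,.12],[.4587,.3391,.003]):print(row(q,D))
print(row([.54,.01,.26],down(.176)))
E
```

```text
[-1.284, -2.944, -14.47, 0.001, -0.001, -0.082]
[-5.024, -34.002, -0.493, 0.001, -0.001, -0.082]
[-5.039, -34.009, 11.207, 0.001, -0.001, -0.082]
[-2.796, -0.167, -14.47, 0.001, -0.001, 0.001]
```

Request:
carry_out:
  steps:
    - [[0,0,-4,0,0,0],[-1,-1,-8,0,0,0],[-1,-3,-12,0,0,0],[-1,-6,-13,0,0,-0.08],[-1.5,-10,-13,0,0,-0.08],[-2,-14,-12,0,0,-0.08],[-3,-18,-10,0,0,-0.08],[-3.5,-22,-8,0,0,-0.08],[-4,-26,-6,0,0,-0.08],[-4.5,-30,-3,0,0,-0.08],[-5,-33,-1,0,0,-0.08],[-5,-34,0,0,0,-0.08],[-5,-34,0,0,0,-0.08],[-5,-34,0,0,0,-0.08]]
  hand: -1

```text
time: 4.65
ee_pos: [0.4572, 0.34, 0.1126]
eef_rot: [0.992, 0.13, -0.001, 0.0]
ft_force: [0.0, -0.3, 1.1]
width: 0.0839
grip_force: 0.0
```

```bash
python3 - <<'E'
from h import *
import cv2
im=r.camera('scene')[...,::-1];a=cv2.resize(im[270:370,170:280],None,fx=5,fy=5,interpolation=2)
cv2.imwrite('pics/s2.png',a)
for q in([.4587,.3391,.06],[.4587,.3391,.003]):print(row(q,down(.259)))
print(r.read_state()['width'])
E
```

```text
[0.019, -0.021, 5.352, 0.0, 0.0, -0.002]
[0.021, -0.022, 11.052, 0.0, 0.0, -0.002]
0.08490890406312789
```

View pics/s2.png

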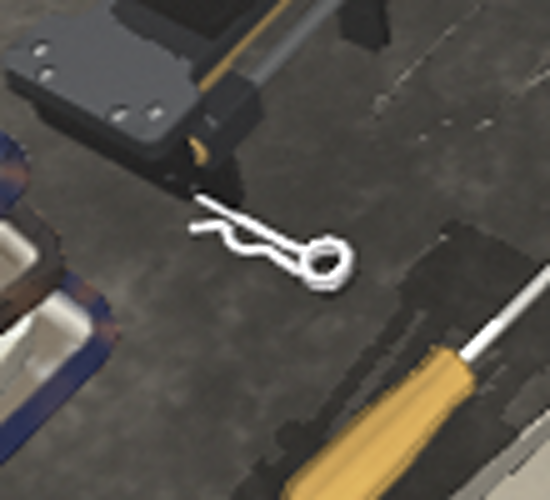

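```bash
python3 - <<'E'
from h import *
for o in([('top',174,226),('scene',190,338)],[('top',165,232),('scene',170,365)],[('top',150,232),('scene',190,338)]):print(tri(o))
for z in(0,.05,.1,.15):print(z,tri([('top',174,226)],z)[0],tri([('top',135,212)],z)[0],tri([('scene',190,336)],z)[0])
E
```

```text
(array([0.48132328, 0.43312895, 0.02495527]), np.float64(0.7488623495354432))
(array([ 0.47561346,  0.48526998, -0.01208889]), np.float64(4.032850417973862))
(array([0.43498676, 0.45398829, 0.10804699]), np.float64(5.982529741139757))
0 [0.4816677  0.43903516 0.        ] [0.52695601 0.56919164 0.        ] [0.50396722 0.42700512 0.        ]
0.05 [0.4763321  0.42212739 0.05      ] [0.52000716 0.54764747 0.05      ] [0.46963321 0.43598927 0.05      ]
0.1 [0.4709965  0.40521963 0.1       ] [0.51305831 0.52610331 0.1       ] [0.4352992  0.44497343 0.1       ]
0.15 [0.4656609  0.38831186 0.15      ] [0.50610946 0.50455915 0.15      ] [0.40096519 0.45395759 0.15      ]
```

Request:
carry_out:
  steps:
    - [[0,0,3,0,0,-0.12],[0,0,6,0,0,-0.12],[0,0,8.5,0,0,-0.12],[0,0,10,0,0,-0.12],[0,0,10.7,0,0,-0.12],[0,0,10.95,0,0,-0.12],[0,0,10.95,0,0,-0.12]]

```text
time: 5.28
ee_pos: [0.4595, 0.3384, 0.0048]
eef_rot: [0.982, 0.187, 0.001, 0.0]
ft_force: [0.3, -0.1, 0.6]
width: 0.0874
grip_force: 0.0
```

Request:
carry_out:
  steps:
    - [[0,0,0,0,0,0],[0,0,0,0,0,0],[0,0,0,0,0,0],[0,0,0,0,0,0],[0,0,0,0,0,0],[0,0,0,0,0,0],[0,0,0,0,0,0],[0,0,0,0,0,0]]
  hand: 1
  squeeze: 40

```text
time: 5.95
ee_pos: [0.4585, 0.3388, 0.004]
eef_rot: [0.982, 0.187, -0.0, 0.0]
ft_force: [-0.8, -0.4, -0.2]
width: 0.0416
grip_force: 0.0
```

Request:
carry_out:
  steps:
    - [[0,0,0.1,0,0,0],[0,0,0.1,0,0,0],[0,0,0.1,0,0,0],[0,0,0.1,0,0,0],[0,0,0.1,0,0,0],[0,0,0.1,0,0,0],[0,0,0.1,0,0,0],[0,0,0.1,0,0,0]]

```text
time: 6.62
ee_pos: [0.4585, 0.3388, 0.003]
eef_rot: [0.982, 0.187, 0.0, 0.0]
ft_force: [0.7, 0.5, -0.6]
width: 0.0218
grip_force: 40.0
```

Request:
carry_out:
  steps:
    - [[0,0,0,0,0,0],[0,0,-1,0,0,0],[0,0,-4,0,0,0],[0,0,-8,0,0,0],[-1,2,-12,0,0,0],[-2,4,-16,0,0,0],[-3,7,-16,0,0,0],[-3,10,-16,0,0,0],[-3,10,-16,0,0,0],[-3,10,-16,0,0,0]]
  squeeze: 55

```text
time: 7.45
ee_pos: [0.4683, 0.2329, 0.1639]
eef_rot: [0.983, 0.185, 0.001, 0.001]
ft_force: [-0.9, 0.1, -0.7]
width: 0.0218
grip_force: 55.0
```

```bash
python3 - <<'E'
from h import *
import cv2
S=r.read_state();p=S['ee_pos'];print(p,S['width'],S['grip_force'])
n=[]
L=R.from_quat(S['eef_rot']).as_matrix()[:,0];yaw=np.arctan2(L[1],L[0]);print(yaw)
g=lambda x:p+np.r_[np.cos(yaw-.12)*x,np.sin(yaw-.12)*x,0]
o=np.zeros((600,800,3),np.uint8)
for i,c in enumerate(('scene','top')):
    q=proj(c,g(.04)).astype(int);im=r.camera(c)[...,::-1];x,y=q[0]-25,q[1]-25
    o[:400,i*400:i*400+400]=cv2.resize(im[y:y+50,x:x+50],(400,400),interpolation=2)
    print(c,x,y,[((proj(c,g(k))-[x,y]+.5)*8).round() for k in(0,.0765)])
cv2.imwrite('pics/s3.png',o[:400])
E
```

```text
[0.46832877 0.23287375 0.16386076] 0.021835116139589505 54.999791979789734
0.37300729714963704
scene 223 215 [array([324., 263.]), array([105., 164.])]
top 198 186 [array([234., 314.]), array([189., 109.])]
```

View pics/s3.png

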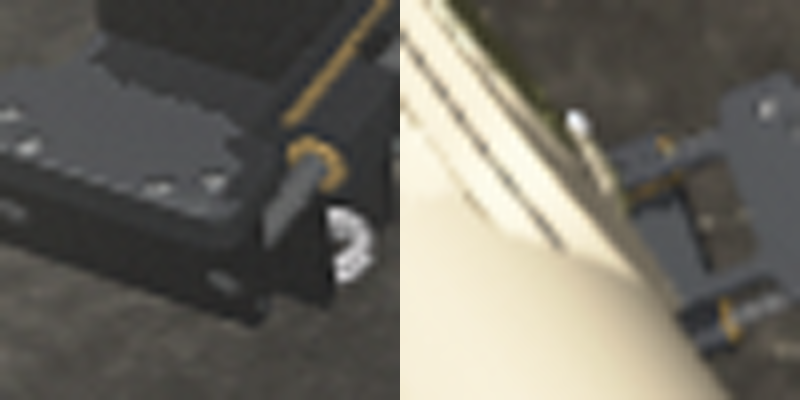

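Cotter held: the coil shows at the scene crop's (350,245) and the leg tip at the top crop's (575,120), roughly where expected. Next is the pre-insert pose.

```bash
python3 - <<'E'
from h import *
S=r.read_state();p=S['ee_pos']
for uv in((175,120),(172,112)):
    t,_=tri([('top',198+(uv[0]+.5)/8-.5,186+(uv[1]+.5)/8-.5)],.1634);d=t-p;print('tip',d,np.hypot(*d[:2]),np.arctan2(d[1],d[0]))
st=np.array([.5297,.0066]);u=np.array([np.cos(.1764),np.sin(.1764)])
for d,z in((.14,.18),(.105,.1195)):print(row([*(st-u*d),z],down(.1764+.12)))
E
```

```text
tip [ 7.12520192e-02  2.14685694e-02 -2.50639028e-05] 0.0744160581509938 0.2926533517405503
tip [ 7.41771517e-02  2.26833138e-02 -2.50639028e-05] 0.07756792224343201 0.2967686353279229
[-16.332, 20.787, -1.668, -0.0, -0.0, 0.081]
[-12.905, 21.487, 4.383, -0.0, -0.0, 0.081]
```

Request:
carry_out:
  steps:
    - [[-4,4,-1.6,0,0,0.1],[-7,7,-1.6,0,0,0.1],[-10,10,-1.6,0,0,0.1],[-12.5,13,-1.6,0,0,0.1],[-15,16.5,-1.6,0,0,0.1],[-16.3,20,-1.6,0,0,0.1],[-16.3,20.8,0,0,0,0.1],[-16.3,20.8,2,0,0,0.1],[-15.5,21,4.1,0,0,0.1],[-14,21.2,4.4,0,0,0.1],[-12.9,21.5,4.4,0,0,0.1],[-12.9,21.5,4.4,0,0,0.1],[-12.9,21.5,4.4,0,0,0.1]]

```text
time: 8.63
ee_pos: [0.4265, -0.0112, 0.1188]
eef_rot: [0.99, 0.139, -0.0, -0.0]
ft_force: [-0.2, -0.1, -0.8]
width: 0.0215
grip_force: 55.0
```

```bash
python3 - <<'E'
from h import *
import cv2
S=r.read_state();p=S['ee_pos'];print(p,S['width'],S['ft_force'])
L=R.from_quat(S['eef_rot']).as_matrix()[:,0];print('yaw',np.arctan2(L[1],L[0]))
o=np.zeros((400,800,3),np.uint8)
t=np.array([.52,.005,.12])
for i,c in enumerate(('scene','top')):
    x,y=proj(c,t).astype(int)-20;im=r.camera(c)[...,::-1]
    o[:,i*400:i*400+400]=cv2.resize(im[y:y+40,x:x+40],(400,400),interpolation=2);print(c,x,y)
cv2.imwrite('pics/s4.png',o)
E
```

```text
[ 0.42654662 -0.01123321  0.11884226] 0.021526237474926612 [-0.1536821  -0.06785235 -0.76196295]
yaw 0.27935859027874066
scene 298 185
top 287 189
```

View pics/s4.png

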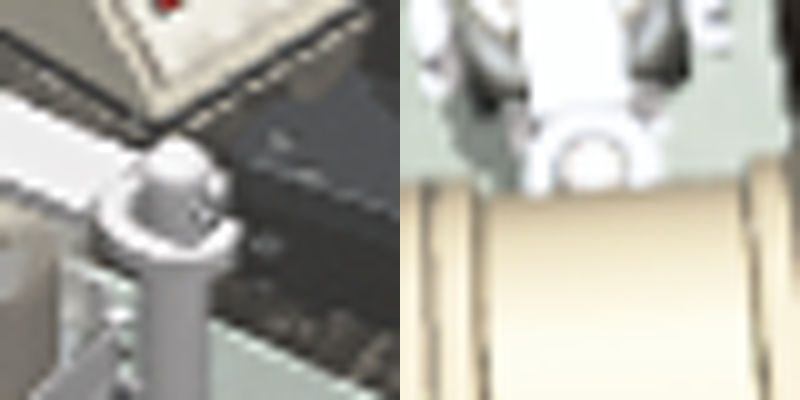

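Stud top at the scene crop's (175,165), cross hole at its (203,215). A small pale blob at (265,243) may be the leg tip peeping out past the hand. In the top view the forearm hides the tip. I'll compare with the predicted positions.

```bash
python3 - <<'E'
from h import *
import cv2
p=r.read_state()['ee_pos'];st=np.array([.5297,.0066,.119]);u=np.array([np.cos(.1764),np.sin(.1764),0])
f=lambda q:((proj('scene',q)-[298,185]+.5)*10).round()
print('hole',f(st-u*.0095),'studtop',f(st+[0,0,.016]))
for y in(.16,.18,.2,.22):
  l=np.array([np.cos(y),np.sin(y),0]);print(y,[f(p+[0,0,-.0005]+l*k).tolist() for k in(0.06,.0765)])
im=cv2.imread('pics/s4.png')[:,:,:].mean(2).astype(int)
print(im[205:285:8,225:330:8])
E
```

```text
hole [207. 217.] studtop [178. 158.]
0.16 [[320.0, 265.0], [269.0, 242.0]]
0.18 [[318.0, 267.0], [266.0, 244.0]]
0.2 [[316.0, 270.0], [263.0, 247.0]]
0.22 [[313.0, 272.0], [260.0, 251.0]]
[[ 93  68  54  53  58  61  61  62  62  62  64  61  62  62]
 [ 85  60  48  49  55  56  56  57  59  61  63  62  63  62]
 [195 163 100  56  47  51  52  53  56  58  58  58  60  63]
 [255 226 133  62  50  63  59  55  54  55  54  54  56  58]
 [246 195 109  66  76  83  78  66  57  55  55  54  55  54]
 [218 146  71  70 103  92  96  78  59  54  55  55  55  55]
 [162 117  70  55  69  78  77  64  55  54  55  55  55  55]
 [152 111  69  49  52  59  59  56  54  55  55  55  54  55]
 [122  87  59  48  49  50  51  54  56  56  54  56  55  54]
 [ 77  63  56  56  59  61  56  54  56  55  54  55  54  53]]
```

```bash
python3 - <<'E'
from h import *
S=r.read_state();p=S['ee_pos'];st=np.array([.5297,.0066,.119]);u=np.array([np.cos(.1764),np.sin(.1764),0]);v=np.array([-u[1],u[0],0])
print((p-st)@u,(p-st)@v,p[2])
R0=R.from_quat(S['eef_rot']);print('u,v in tool',R0.inv().apply(u),R0.inv().apply(v))
for d in(.086,.075,.06,.05,.042):print(d,row([*(st-u*d)[:2],.1195],down(.2794)))
E
```

```text
-0.10525370595254804 -0.00010225506047307348 0.11905737577356992
u,v in tool [ 9.94831942e-01  1.01534245e-01 -4.51305496e-04] [ 1.01534290e-01 -9.94832037e-01  7.72108543e-05]
0.086 [1.916, 0.185, -0.045, -0.0, 0.0, -0.001]
0.075 [3.011, 0.297, -0.046, -0.0, 0.0, -0.001]
0.06 [4.503, 0.449, -0.046, -0.0, 0.0, -0.001]
0.05 [5.498, 0.551, -0.047, -0.0, 0.0, -0.001]
0.042 [6.294, 0.632, -0.047, -0.0, 0.0, -0.001]
```

Laterally aligned. Advance so the tip enters the hole by about 8 mm, slowly, and check the force.

Request:
carry_out:
  steps:
    - [[0.5,0.05,-0.05,0,0,0],[1,0.1,-0.05,0,0,0],[1.4,0.14,-0.05,0,0,0],[1.8,0.18,-0.05,0,0,0],[2.1,0.21,-0.05,0,0,0],[2.4,0.24,-0.05,0,0,0],[2.7,0.27,-0.05,0,0,0],[2.7,0.27,-0.05,0,0,0]]

```text
time: 9.4
ee_pos: [0.4538, -0.0076, 0.1195]
eef_rot: [0.99, 0.138, 0.0, -0.0]
ft_force: [0.2, 0.3, -0.6]
width: 0.0216
grip_force: 55.0
```

No contact force with the tip about 9 mm past the stud's face, so it is in the hole. Continue.

Request:
carry_out:
  steps:
    - [[0.4,0.04,0,0,0,0],[0.8,0.08,0,0,0,0],[1.2,0.12,0,0,0,0],[1.5,0.15,0,0,0,0],[1.5,0.15,0,0,0,0]]

```text
time: 9.82
ee_pos: [0.4684, -0.0045, 0.1193]
eef_rot: [0.99, 0.138, -0.0, -0.0]
ft_force: [-0.3, 1.7, -0.6]
width: 0.0218
grip_force: 55.0
```

Request:
carry_out:
  steps:
    - [[0.3,0.03,0,0,0,0],[0.6,0.06,0,0,0,0],[0.9,0.09,0,0,0,0],[1.2,0.12,0,0,0,0],[1.5,0.15,0,0,0,0],[1.5,0.15,0,0,0,0]]

```text
time: 10.32
ee_pos: [0.4847, -0.0018, 0.1201]
eef_rot: [0.99, 0.138, 0.002, -0.0]
ft_force: [3.4, 5.7, -0.9]
width: 0.0213
grip_force: 55.0
```

Request:
carry_out:
  steps:
    - [[0.2,0.02,0,0,0,0],[0.4,0.04,0,0,0,0],[0.4,0.04,0,0,0,0]]

```text
time: 10.57
ee_pos: [0.4879, -0.0017, 0.1199]
eef_rot: [0.99, 0.138, 0.001, 0.0]
ft_force: [2.3, 3.8, -0.7]
width: 0.0216
grip_force: 55.0
```

```bash
python3 - <<'E'
from h import *
import cv2
S=r.read_state();p=S['ee_pos'];print(p,S['ft_force'])
st=np.array([.5297,.0066,.119]);u=np.array([np.cos(.1764),np.sin(.1764),0]);print((p-st)@u)
im=r.camera('scene')[...,::-1];cv2.imwrite('pics/s5.png',cv2.resize(im[180:230,290:340],(600,600),interpolation=2))
E
```

```text
[ 0.48788857 -0.00169953  0.11985526] [ 2.2713499   3.76489608 -0.74495636]
-0.04261905223358185
```

View pics/s5.png

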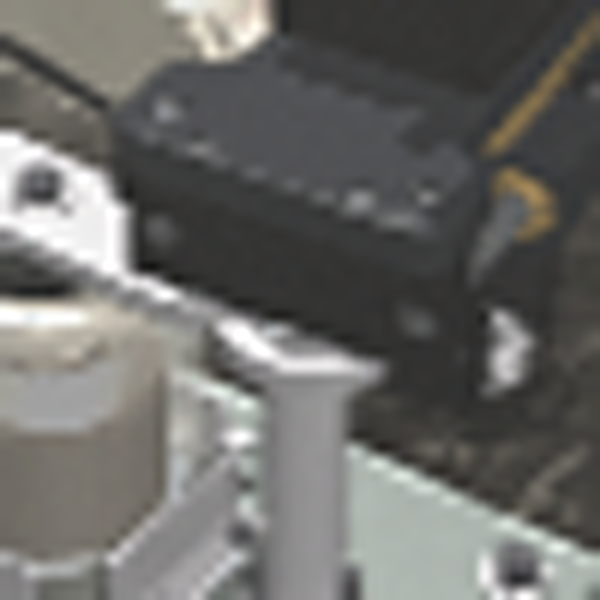

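The hand hides the stud here. The force along the leg is still pulling in (+2.9 N), so it is nearly home; a few mm more.

Request:
carry_out:
  steps:
    - [[0.15,0.015,0,0,0,0],[0.15,0.015,0,0,0,0]]

```text
time: 10.78
ee_pos: [0.4884, -0.0016, 0.1195]
eef_rot: [0.99, 0.138, -0.0, 0.0]
ft_force: [0.3, 2.8, -0.3]
width: 0.0218
grip_force: 55.0
```

Request:
carry_out:
  steps:
    - [[0.15,0.015,0,0,0,0],[0.15,0.015,0,0,0,0]]

```text
time: 10.95
ee_pos: [0.4889, -0.0016, 0.119]
eef_rot: [0.99, 0.138, -0.001, 0.0]
ft_force: [-4.4, 2.3, -0.2]
width: 0.022
grip_force: 55.0
```

The force has crossed zero, so the cotter is home. Release, lift and back away.

Request:
carry_out:
  steps:
    - [[-0.15,0,0,0,0,0],[-0.15,0,0,0,0,0],[-0.15,0,0,0,0,0],[-0.15,0,0,0,0,0],[-0.15,0,0,0,0,0],[-0.15,0,0,0,0,0],[-0.15,0,0,0,0,0],[-0.15,0,0,0,0,0],[-0.15,0,-1,0,0,0],[-0.15,0,-3,0,0,0],[-0.5,0,-6,0,0,0],[-1,3,-10,0,0,0],[-2,7,-13,0,0,0],[-2,11,-14,0,0,0],[-3,15,-14,0,0,0],[-3,19,-14,0,0,0],[-3,22,-14,0,0,0],[-3,22,-14,0,0,0],[-3,22,-14,0,0,0]]
  hand: -1

```text
time: 12.53
ee_pos: [0.5208, -0.2237, 0.2596]
eef_rot: [0.991, 0.136, -0.0, -0.0]
ft_force: [0.2, 0.4, -0.4]
width: 0.0874
grip_force: 0.0
```

```bash
python3 - <<'E'
from h import *
import cv2
a=r.camera('scene')[...,::-1];b=r.camera('top')[...,::-1];print(r.read_state()['ee_pos'],r.read_state()['ft_force'])
cv2.imwrite('pics/s6.png',np.hstack([cv2.resize(a[165:265,270:370],(400,400),interpolation=2),cv2.resize(b[170:230,275:335],(400,400),interpolation=2)]))
E
```

```text
[ 0.52129171 -0.22025633  0.25996723] [ 0.8552017  -0.3016896  -0.02647887]
```

View pics/s6.png

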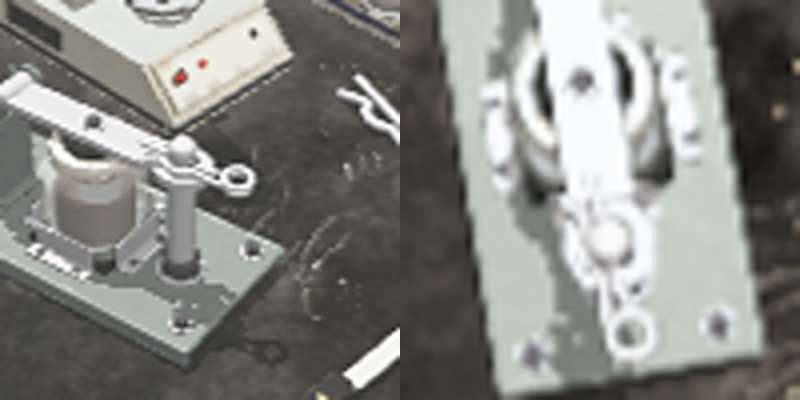

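The cotter is through the stud with its bow round the stud: the coil is at the top crop's (632,333) and the stud at (612,240), about 40 mm apart. The bar is level. Handing in.

```bash
python3 -c "
from bench import r
print(r.close_job())"
```

```text
the job is handed in; nothing more can be done
None
```

The clamp bar is fully down over the jar with its eye round the stud, the right cotter is snapped home through the stud's hole and released, the big cotter and the other things were not moved, and the job was handed in after about 12.6 s; the verdict was not reported back.

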